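Scan out a rack of blood tubes and hold it against the carrier's sprung stop

ROBOT

A 7-joint arm with a two-finger parallel gripper is mounted at the origin on the work surface. World frame = base frame: x ahead of the robot, y to its left, z up, the work surface at z = 0. Lengths are in m, angles in rad, forces in N, time in s.
With the tool pointing down it reaches from about 0.425 to 0.925 m from the base axis. Payload 6.8 kg.
Tool frame: the origin (TCP) lies at the very end of the fingers, on their centre line; the grasp point (between the pads) lies 19 mm behind it; z points along the fingers, y is the line along which they close (so a half turn about z gives the same grasp; the last joint's range is limited). The gripper opens to 85 mm and grips with 20 to 120 N. Pads are 22 mm wide; open, the fingers measure 114 mm over their backs; the gripper's body (76 mm by 85 mm) begins 54 mm behind the grasp point. The pads swing forward as they close: fully open they stand 13 mm farther back than shut.
Start: joints at [-1.395, 0.477, 0.022, 1.555, -0.011, 1.109, -0.083], TCP at [0.189, 0.648, 0.199] pointing down, gripper open.
Joint ranges: [-2.96, 2.96], [-0.34, 2.1], [-1.41, 1.46], [0.24, 2.44], [-1.37, 4.51], [0.17, 1.92], [-2.96, 2.96]. Speed limits (rad/s): [2.39, 2.39, 3.14, 3.14, 3.14, 3.14, 3.14].

INTERFACE

Orientations are given as a unit quaternion [w, x, y, z].
In Python, from station import bot gives the robot as it stands.
- The arm moves only by the tool jog_arm, never from a script. Its argument "motion" is a list of rows, each a list of 7 numbers: the turn, a rotation vector about the tool's x, y, z in rad, then the shift along the tool's x, y, z in mm, then the finger opening in mm, from 0 to 85.4. A call has 1 to 10 rows; each row is the pose to reach, as a shift and turn from the pose commanded when the call began, along the tool's axes at that moment; what a row does not reach only later rows make up. A row lasts 1/8 s, in which the tool goes at most 62.5 mm and 10.7 degrees, less where a joint would pass 70% of its speed; a pose out of reach is approached as far as the arm can. A call with a gripper value outside its range is refused whole. The fingers move at their own pace and stop on an object; "grip_force" is the grip in N (left out, the last holds). Time passes only in rows, so rows that repeat a pose let the fingers close. It gives the time, the measured TCP pose, the force, the opening and the grip force at its end, in the units of the state.
- bot.get_obs(): the state, without advancing time (a new reading comes with each control period).
- bot.read_camera(name): name is "scene" or "top" or "wrist"; returns a dict with "pixels" (384x512x3 uint8, red, green, blue), "camera_matrix" (3x3 intrinsics, pixels), "T" (4x4, takes a point from camera to world coordinates); the wrist camera has in their place "tool_from_camera" (4x4, takes a point from camera to tool coordinates, whose origin is the TCP and whose axes are the flange's). Camera axes: x right, y down, z forward; pixel columns grow to the right and rows downward; lengths in m; the calibration is good to about 2 mm. A picture is of the moment at which its call begins: read the wrist's pose just before it. There is no depth.
- bot.hand_in(): hands the job in; it is judged then, once.
Trained networks look in a picture, given as the dict that the camera call returned (one of the last four; its "shot" number tells which), for a name from the list of things; names that differ only in an ending like _2 or _b are one class to them, and where a whole thing is asked for, a point or a joint stands for the part that bears it (a point fixed in the world has none). Each returns a list of dicts, best first, with "score" (0 to 1); they miss things now and then, are a little off and sometimes report something else, mostly with a low value. They report only what shows in the picture. A call takes as long as a camera call.
- bot.spot_in(thing, picture): "xy" ([column, row] in pixels, amid what is visible of it).
- bot.tip_of(thing, picture): "xy" ([column, row] in pixels: a listed point, or the origin of a listed thing).
The state is a dict: "t": time; "q": joint angles; "joint_vel": joint speeds; "joint_torque": joint torques, N m; "eef_pos": TCP position; "tool_rot": TCP orientation; "contact_force": force on the tool from outside, world axes, zero at the start; "torque": the same for the moment, N m; "gripper_width": opening from 0.0 (shut) to 1.0 (fully open); "grasp_force": force on a finger pad.
Only numpy, scipy, OpenCV 4.12 (cv2) and the standard library are available. Lean on these libraries where they do the work, as an engineer would, in place of code of your own. Each camera call takes 0.05 s, during which the arm holds its last target. There are 200 camera calls.

TASK

Scan out the blue rack of red-capped tubes that stands in the aluminium transport carrier: squeeze the yellow trigger of the hand scanner strapped beside it fully home, and let it spring back. Then slide the rack along between the carrier's rails until it sits square against the sprung yellow stop plate at the far end, easing it on rather than ramming the plate solid, and keep pressing it against the plate with a steady push of about 10 N, as a third hand for the colleague who will tighten the clamp screws. Finish while you are still holding it pressed there, and leave the other things on the bench where they are.

Things in the scene. Friction and masses are not known exactly. Their poses are not given: they have to be found in the camera images.
- carrier: aluminium transport carrier fixed to the bench: floor plate 310 x 150 mm, its top 6 mm above the bench; two rails along its x from -150 to +75 mm, 116 mm apart inside, tops at 36 mm; black clamp screws stick out to y = +-94 mm, 24 mm up; sprung stop across the far (+x) end, near end open. Origin on the bench under the channel's middle line; x runs along the channel to the stop, z up
- rack: blue rack, 110 x 110 x 45 mm, loose on the carrier's floor with 3 mm play to each rail; 15 red-capped tubes (tops 96 mm above its underside) in the three far rows, the two near rows empty: the first tubes begin 46 mm from the near face. About 0.4 kg; dragging it along takes 1.5 to 4 N. Origin at the centre of its underside; x along the channel towards the stop, z up
- rack_face (a point): centre of the rack's near upright face (the one to push on), half-way up: 22.5 mm above its underside, 28.5 mm above the bench; 55 mm from the rack's centre; axes as the rack's
- stop_face (a point): yellow stop plate with a black rubber face, 104 mm wide, 42 mm high, on two spring plungers; origin at the centre of the face that the rack meets, 30 mm above the bench; at rest at x = 100 mm of the carrier; x points away from the rack (the way it yields)
- stop_plate (a joint): how far the stop plate is pushed back on its springs, in m: 0 at rest, 0.020 against its solid end. It pushes back with 2 N plus 1 N for each mm (10 N at 0.008)
- scanner: cordless hand scanner strapped on its side in a low steel cradle fixed to the bench, to the robot's right of the carrier; its head is 60 mm high, top with strap and bolts 99 mm above the bench. Origin on the bench under the head; it looks along y, towards the rack; the grip sticks out along -x, towards the robot
- scanner_grip (a point): centre of the pistol grip of the grey scanner, beside the trigger, 62 mm above the bench. y is the way the scanner looks (towards the rack); the grip runs along x, 34 mm thick along y, 30 mm high; the scanner's head begins 38 mm towards +x, the grip ends 75 mm towards -x (the robot); z up. Nothing lies under the grip
- trigger_pad (a point): middle of the front of the yellow trigger, where a finger presses, 62 mm above the bench: a blade 48 mm long, 8 mm thick, 18 mm high on the grip's front (+y) side, hinged about the upright at the head's end, free end towards the robot. Grip and trigger together measure 51 mm along the grip's y at rest, 43 mm squeezed
- trigger (a joint): trigger angle in rad: 0 at rest, 0.24 squeezed home against the grip; it springs back by itself; squeezing it home takes about 6 N at the pad
- spare_rack: white 110 x 110 x 45 mm rack full of red-capped tubes (96 mm high overall); bystander; origin under its centre
- pot: clear specimen pot with a red lid, 58 mm across, 64 mm high; bystander; origin under its centre
- timer: flat white digital timer, 62 x 70 x 16 mm; bystander; origin under its centre
- marker: marker pen lying on the bench, 130 mm long, 13 mm thick, along its x; bystander; origin under its centre
- lone_tube: one red-capped tube lying on the bench, 92 mm long along its x, 18 mm thick; bystander; origin under its centre
- label_roll: roll of paper labels, 72 mm across, 40 mm high, axis upright; bystander; origin under its centre
- disinfectant: white bottle with a blue cap, 64 mm across, 170 mm high; bystander; origin under its centre

How it is judged:
On the way, in this order (a step that is already met when the one before it is completed fails the run):
1. the scanner's trigger is squeezed home (past 0.18 of its 0.24 rad) (value of joint trigger above 0.18 rad), for 0.1 s.
2. the trigger has been let go and is back at rest (under 0.04 rad) (value of joint trigger below 0.04 rad), for 0.1 s.
3. the rack is pressed square against the stop plate with 5 to 15 N (contact force between rack and stop_plate between 5 and 15 N and angle between the x axis of rack and the x axis of carrier, either way round below 0.05 rad and angle between rack's own z axis and vertical below 0.05 rad and z of rack in the frame of carrier below 0.01 m and linear speed of rack below 0.01 m/s), for 0.5 s.
At the end, for the whole second after the job is handed in: The rack, flat on the carrier's floor, at rest and square to the carrier within 0.05 rad, is pressed against the stop plate with 5 to 15 N, and it is the robot that presses it (more than 4 N on the rack); the scanner's trigger is at rest (all of step 3 and contact force between any of the fingers, the arm and rack above 4 N and value of joint trigger below 0.04 rad); the arm keeps its last pose, push and grip.
It fails at once if the stop plate rammed: more than 25 N between rack and plate (contact force between rack and stop_plate above 25 N).
It fails at once if the rack tipped by more than 0.3 rad (angle between rack's own z axis and vertical above 0.3 rad).
It fails at once if another thing on the bench pushed by more than 30 mm (distance of any of spare_rack, pot, timer, marker, lone_tube, label_roll, disinfectant from where it was at the start of the episode above 0.03 m).
It also fails if it takes over 58 s, if anything falls off the work surface, if the arm or the gripper's body presses on something with over 40 N, if the wrist force passes 120 N, or if a joint passes its speed limit or range.

## Working session

There is one attempt and no reset: what is moved stays moved. The work goes in short steps, Python scripts to look and compute and a tool call to move; the robot and the scene stay as the last step left them, time stands still between calls to the robot, and variables do not carry over. Pictures are saved under pics/ and viewed, at most 10 in all, crops included, and the job is handed in when it is done.

Besides the shell and the picture viewer there is one more tool, called as name(argument=value, ...) on one line, values as JSON. jog_arm: Moves the arm, as the interface text tells. Its arguments: {"type":"object","properties":{"motion":{"type":"array"},"grip_force":{"type":"number"}},"required":["motion"]}

```bash
ls; mkdir -p pics
cat > h.py <<'E'
import numpy as np, cv2
from station import bot
from scipy.spatial.transform import Rotation as R
def ray(p,uv):
    K=np.array(p["camera_matrix"]);T=np.array(p["T"])
    d=T[:3,:3]@np.linalg.solve(K,[uv[0],uv[1],1]);return T[:3,3],d
def atz(p,uv,z):
    o,d=ray(p,uv);return o+d*(z-o[2])/d[2]
def tri(ps,uvs):
    A=np.zeros((3,3));b=np.zeros(3)
    for p,uv in zip(ps,uvs):
        o,d=ray(p,uv);d=d/np.linalg.norm(d);M=np.eye(3)-np.outer(d,d);A+=M;b+=M@o
    return np.linalg.solve(A,b)
def save(p,n): cv2.imwrite("pics/"+n,np.ascontiguousarray(p["pixels"][:,:,::-1]))
E
python3 - <<'E'
from h import *
np.set_printoptions(precision=4,suppress=True)
s=bot.read_camera("scene");t=bot.read_camera("top")
save(s,"s.png");save(t,"t.png")
H=dict(carrier=0,rack=.006,rack_face=.0285,stop_face=.03,scanner=0,scanner_grip=.062,trigger_pad=.062,spare_rack=0,pot=0,timer=0,disinfectant=0,label_roll=0,marker=0,lone_tube=0)
for n,z in H.items():
    a=bot.tip_of(n,s)[:1];b=bot.tip_of(n,t)[:1]
    for k,p,x in(("s",s,a),("t",t,b)):
        if x: print(n,k,np.round(x[0]["xy"],1),round(x[0]["score"],2),atz(p,x[0]["xy"],z))
    if a and b: print("   tri",tri([s,t],[a[0]["xy"],b[0]["xy"]]))
o=bot.get_obs();print(o["eef_pos"],o["tool_rot"],o["contact_force"],o["t"])
E
```

```text
pics
carrier s [314.8 204.7] 0.69 [0.6053 0.0687 0.    ]
carrier t [262.2 144.1] 0.23 [ 0.7208 -0.0843  0.    ]
   tri [ 0.6951 -0.0618  0.2623]
rack s [307.1 194.6] 0.59 [0.566  0.0669 0.006 ]
rack t [225.1 185.1] 0.88 [0.5615 0.0667 0.006 ]
   tri [ 0.5627  0.0683 -0.0001]
rack_face s [294.4 181.2] 0.91 [0.5158 0.0519 0.0285]
rack_face t [230.2 193.7] 0.68 [0.5261 0.046  0.0285]
   tri [0.5251 0.0444 0.0472]
stop_face s [334.3 218.5] 0.67 [0.6849 0.0775 0.03  ]
stop_face t [218.4 153. ] 0.71 [0.6861 0.0877 0.03  ]
   tri [0.6845 0.0849 0.0218]
scanner s [252.1 249.3] 0.76 [ 0.6295 -0.1706  0.    ]
scanner t [287.1 167.2] 0.63 [ 0.6259 -0.1803  0.    ]
   tri [ 0.6281 -0.1757  0.0032]
scanner_grip s [229.  230.7] 0.71 [ 0.5708 -0.2092  0.062 ]
scanner_grip t [296.1 178.1] 0.96 [ 0.5769 -0.2091  0.062 ]
   tri [ 0.5756 -0.2096  0.0711]
trigger_pad s [237.5 224.2] 0.39 [ 0.5659 -0.1788  0.062 ]
trigger_pad t [284.1 183.3] 0.43 [ 0.5584 -0.1627  0.062 ]
   tri [ 0.5574 -0.1689  0.0379]
spare_rack s [411.5 166.3] 0.61 [0.6549 0.4167 0.    ]
spare_rack t [138.3 168.8] 0.77 [0.6365 0.4093
[... 279 characters left out ...]
0.3504  0.3261 -0.0048]
disinfectant s [169.4 289.3] 0.79 [ 0.6105 -0.4244  0.    ]
disinfectant t [344.6 169.8] 0.75 [ 0.609  -0.4077  0.    ]
   tri [ 0.6078 -0.4177 -0.0146]
label_roll s [ 95.  277.8] 0.82 [ 0.4714 -0.5857  0.    ]
label_roll t [391.8 200.8] 0.83 [ 0.4809 -0.5896  0.    ]
   tri [ 0.4807 -0.5833  0.0186]
marker s [127.4 237.8] 0.72 [ 0.4053 -0.4616  0.    ]
marker t [357.6 219.4] 0.54 [ 0.4115 -0.4517  0.    ]
   tri [ 0.4099 -0.4562  0.0038]
lone_tube s [302.1 261. ] 0.77 [ 0.7351 -0.0688  0.    ]
lone_tube t [260.3 143.9] 0.55 [ 0.7218 -0.0768  0.    ]
   tri [ 0.7278 -0.0711 -0.0124]
[0.189  0.648  0.1989] [-0.      0.1414  0.9899 -0.    ] [-0.4722  0.3375 -0.1606] 1.5
```

View pics/s.png

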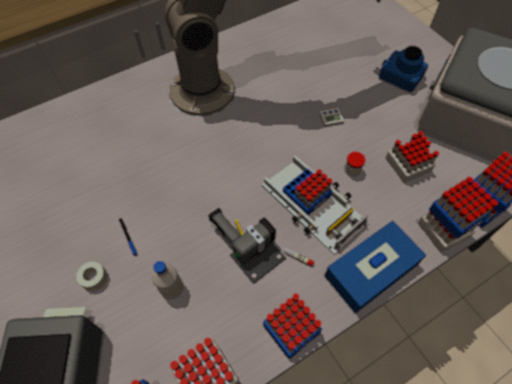

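View pics/t.png

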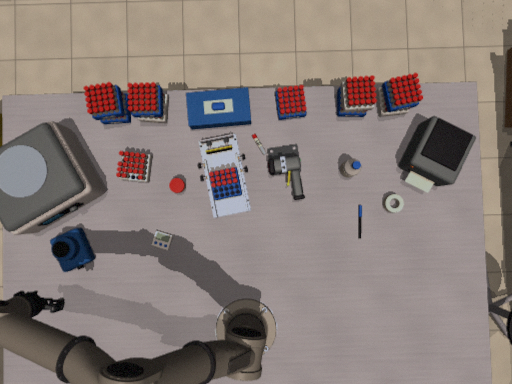

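The scene view shows the carrier near (315,205) and the scanner near (243,235), with its yellow trigger at (238,227). In the top view the trigger is at (289,180), the grip runs down to (300,198), and the rack is at (226,182). The detections agree with what I see, except carrier in the top view. I'll move over for a closer look.

jog_arm(motion=[[0, 0, 1.3, -396, -247, -60, 85], [0, 0, 1.3, -396, -247, -60, 85], [0, 0, 1.3, -396, -247, -60, 85], [0, 0, 1.3, -396, -247, -60, 85], [0, 0, 1.3, -396, -247, -60, 85], [0, 0, 1.3, -396, -247, -60, 85], [0, 0, 1.3, -396, -247, -60, 85], [0, 0, 1.3, -396, -247, -60, 85], [0, 0, 1.3, -396, -247, -60, 85], [0, 0, 1.3, -396, -247, -60, 85]])

```text
t: 2.75
eef_pos: [0.4993, 0.3009, 0.2587]
tool_rot: [-0.0, 0.711, 0.703, -0.0]
contact_force: [0.2, -0.4, -0.1]
gripper_width: 0.996
grasp_force: 0.0
```

jog_arm(motion=[[0, 0, 1.2, -460, 0, 0, 85], [0, 0, 1.2, -460, 0, 0, 85], [0, 0, 1.2, -460, 0, 0, 85], [0, 0, 1.2, -460, 0, 0, 85], [0, 0, 1.2, -460, 0, 0, 85], [0, 0, 1.2, -460, 0, 0, 85], [0, 0, 1.2, -460, 0, 0, 85], [0, 0, 1.2, -460, 0, 0, 85], [0, 0, 1.2, -460, 0, 0, 85], [0, 0, 1.2, -460, 0, 0, 85]])

```text
t: 4.0
eef_pos: [0.4944, -0.1576, 0.2586]
tool_rot: [-0.0, 0.984, 0.18, -0.0]
contact_force: [1.3, 0.1, -0.6]
gripper_width: 0.994
grasp_force: 0.0
```

```bash
cat >> h.py <<'E'
def wrist():
    o=bot.get_obs();w=bot.read_camera("wrist");q=o["tool_rot"]
    T=np.eye(4);T[:3,:3]=R.from_quat([q[1],q[2],q[3],q[0]]).as_matrix();T[:3,3]=o["eef_pos"]
    w["T"]=T@np.array(w["tool_from_camera"]);return w,o,T
E
python3 - <<'E'
from h import *
np.set_printoptions(precision=4,suppress=True)
w,o,T=wrist();save(w,"w1.png");print(T,w["T"][:3,3],o["q"])
for n,z in dict(scanner=0,scanner_grip=.062,trigger_pad=.062,rack=.006,rack_face=.0285,stop_face=.03).items():
    for x in bot.tip_of(n,w)[:1]: print(n,np.round(x["xy"],1),x["score"],atz(w,x["xy"],z))
E
```

```text
[[ 0.9355  0.3533 -0.0005  0.4944]
 [ 0.3533 -0.9355  0.0009 -0.1576]
 [-0.0002 -0.001  -1.      0.2586]
 [ 0.      0.      0.      1.    ]] [ 0.557  -0.1341  0.4326] [-0.5503  0.203   0.8686  1.8922 -0.1723  1.1238 -0.8264]
scanner [304.   49.8] 0.81 [ 0.63   -0.1668  0.    ]
trigger_pad [296.7 100.7] 0.94 [ 0.5695 -0.1746  0.062 ]
rack [101.7  26.9] 0.92 [0.5681 0.0665 0.006 ]
rack_face [93.3 71.1] 0.84 [0.5184 0.0539 0.0285]
```

View pics/w1.png

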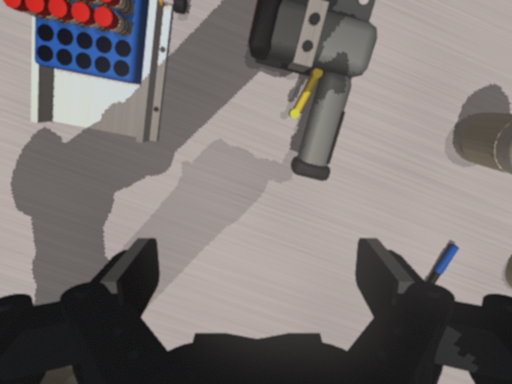

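The picture shows the grip axis running from (336,80) to (311,168), the trigger from (320,72) to its free end at (294,113), and the rack's near edge and rails at the upper left. The detections match.

Run:
```python
from h import *
np.set_printoptions(precision=4,suppress=True)
w,o,T=wrist()
for x in bot.tip_of("scanner_grip",w)[:1]: print("grip",x["xy"],x["score"],atz(w,x["xy"],.062))
a=atz(w,(336,80),.077);b=atz(w,(311,168),.077);t=atz(w,(294,113),.068);h=atz(w,(320,72),.068)
d=a-b;print(a,b,t,h,np.arctan2(d[1],d[0]),np.linalg.norm(d))
im=w["pixels"].astype(int);m=((im[...,0]>130)&(im[...,1]>110)&(im[...,2]<80)&(np.arange(384)[:,None]<150)).astype(np.uint8)
print(cv2.minAreaRect(cv2.findNonZero(m)))
# grip edges: print gray along a row
g=im.sum(2)//3
for r in(110,130,150): print(r,g[r,280:360:2])
```

```text
grip [325.2, 110.0] 0.94 [ 0.5712 -0.2094  0.062 ]
[ 0.6018 -0.2048  0.077 ] [ 0.5084 -0.2167  0.077 ] [ 0.5563 -0.1781  0.068 ] [ 0.6044 -0.1877  0.068 ] 0.12668511574408883 0.09418905222339037
((228.31910705566406, 58.66783905029297), (177.67593383789062, 52.84514617919922), 23.591318130493164)
110 [169 162 150 140 112 157 162 163 158 128 105  85  85  84  70  68  82  97
 108 119 131 134 131 128 125 122 118 114 108 100  76 101 170 173 174 173
 174 172 171 168]
130 [171 171 170 170 170 172 161 134  92  88  88  79  69  76  96 108 119 132
 136 133 131 128 124 121 117 111 104  70  61 146 173 173 173 173 171 169
 167 166 166 168]
150 [168 166 167 163 149 144 132 107  86  69  80  95 108 119 126 136 135 132
 130 127 125 121 116 107  73  63 145 172 171 173 173 173 172 167 166 166
 167 169 170 170]
```

jog_arm(motion=[[0, 0, 0.21, 51, 70, 60, 85], [0, 0, 0.21, 51, 70, 60, 85], [0, 0, 0.21, 51, 70, 60, 85], [0, 0, 0.21, 51, 70, 60, 85], [0, 0, 0.21, 51, 70, 60, 85]])

```text
t: 5.08
eef_pos: [0.5662, -0.2073, 0.1999]
tool_rot: [-0.0, 0.997, 0.074, 0.001]
contact_force: [-0.8, -1.1, -0.2]
gripper_width: 0.993
grasp_force: 0.0
```

Run:
```python
from h import *
np.set_printoptions(precision=4,suppress=True)
w,o,T=wrist();save(w,"w2.png");print(T,w["T"][:3,3])
for n,z in dict(scanner_grip=.062,trigger_pad=.062,scanner=0).items():
    for x in bot.tip_of(n,w)[:1]:
        p=atz(w,x["xy"],z);print(n,np.round(x["xy"],1),x["score"],p,"tool mm",1e3*(np.linalg.inv(T)@[*p,1])[:3])
```

```text
[[ 0.9891  0.1475  0.0016  0.5662]
 [ 0.1475 -0.9891  0.0006 -0.2073]
 [ 0.0016 -0.0004 -1.      0.1999]
 [ 0.      0.      0.      1.    ]] [ 0.6319 -0.1974  0.3741]
scanner_grip [261.5 166.4] 0.74 [ 0.5707 -0.2105  0.062 ] tool mm [  3.7643   3.8908 137.9322]
trigger_pad [224.7 159.1] 0.79 [ 0.5725 -0.1748  0.062 ] tool mm [ 10.8456 -31.1879 137.958 ]
scanner [233.1  93.8] 0.84 [ 0.6333 -0.1706  0.    ] tool mm [ 71.4628 -26.3851 200.0556]
```

View pics/w2.png

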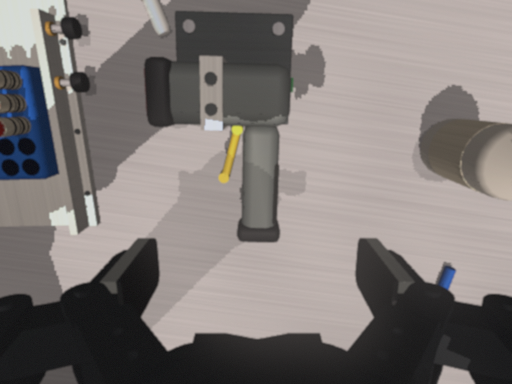

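The view is aligned with the grip, which is a vertical band at columns 243–278. The trigger runs (238,130) to (223,178). Descend, then squeeze.

jog_arm(motion=[[0, 0, 0, 1, -3, 50, 85], [0, 0, 0, 1, -3, 90, 85], [0, 0, 0, 1, -3, 130, 85], [0, 0, 0, 1, -3, 158, 85], [0, 0, 0, 1, -3, 158, 85], [0, 0, 0, 1, -3, 158, 85]])

```text
t: 6.02
eef_pos: [0.5677, -0.2049, 0.0423]
tool_rot: [0.0, 0.997, 0.074, 0.001]
contact_force: [-0.4, -0.5, -0.3]
gripper_width: 0.994
grasp_force: 0.0
```

jog_arm(motion=[[0, 0, 0, 0, 2, 0, 60], [0, 0, 0, 0, 3, 0, 50], [0, 0, 0, 0, 3, 0, 42], [0, 0, 0, 0, 3, 0, 38], [0, 0, 0, 0, 3, 0, 38], [0, 0, 0, 0, 3, 0, 38], [0, 0, 0, 0, 3, 0, 38], [0, 0, 0, 0, 3, 0, 38]], grip_force=25)

```text
t: 7.02
eef_pos: [0.5674, -0.2079, 0.041]
tool_rot: [0.0, 0.997, 0.074, 0.0]
contact_force: [-0.1, -2.1, 1.4]
gripper_width: 0.443
grasp_force: 1.1
```

Run:
```python
from h import *
w,o,T=wrist();save(w,"w3.png");print(o["eef_pos"],o["contact_force"],o["gripper_width"]*85.4,o["grasp_force"])
```

```text
[ 0.56743303 -0.20787519  0.0410282 ] [-0.06478675 -2.05897612  1.43342862] 37.86365157066068 1.0948338749130926
```

View pics/w3.png

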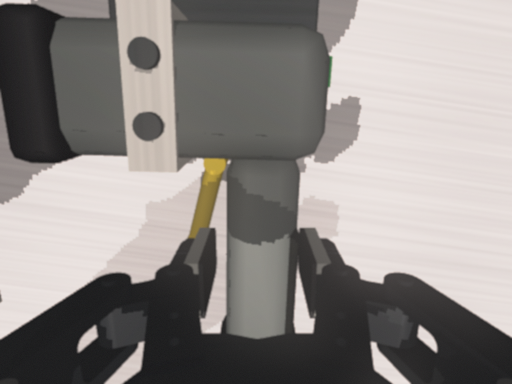

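Run:
```python
from h import *
np.set_printoptions(precision=4,suppress=True)
w,o,T=wrist();s=bot.read_camera("scene");t=bot.read_camera("top")
a=cv2.resize(w["pixels"][150:350,120:380],None,fx=2.6,fy=2.6,interpolation=cv2.INTER_CUBIC)[:520,:400*2]
b=cv2.resize(s["pixels"][195:275,195:275],(260,260),interpolation=cv2.INTER_CUBIC)
c=cv2.resize(t["pixels"][135:215,255:335],(260,260),interpolation=cv2.INTER_CUBIC)
a=cv2.resize(a,(530,408));im=np.zeros((520,790,3),np.uint8);im[:408,:530]=a;im[:260,530:]=b;im[260:,530:]=c
cv2.imwrite("pics/c1.png",im[:,:,::-1])
for z in(.053,.062,.071):
  for uv in((215,165),(195,240)):
    print(z,uv,1e3*(np.linalg.inv(T)@[*atz(w,uv,z),1])[:3])
```

```text
0.053 (215, 165) [ 34.7346 -21.1943 -11.9573]
0.053 (195, 240) [ -5.6054 -33.1242 -11.979 ]
0.062 (215, 165) [ 36.5114 -20.0282 -20.956 ]
0.062 (195, 240) [ -1.589  -31.2958 -20.9765]
0.071 (215, 165) [ 38.2883 -18.862  -29.9547]
0.071 (195, 240) [  2.4273 -29.4673 -29.974 ]
```

View pics/c1.png

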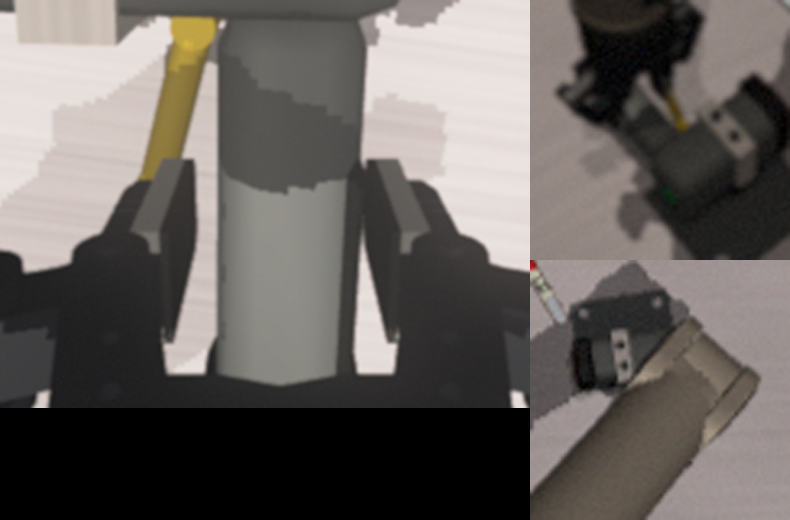

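The left pad has passed just behind (robot-side of) the trigger's free end, and the trigger is still at rest. The pads' front edge shows at rows 227–265 and the head edge at row 158. I'll back off, reopen, then re-grasp about 20 mm further forward.

jog_arm(motion=[[0, 0, 0, -10, 0, 0, 38], [0, 0, 0, -10, 0, 0, 60], [0, 0, 0, -10, -3, 0, 85], [0, 0, 0, -10, -3, 0, 85], [0, 0, 0, -10, -3, 0, 85], [0, 0, 0, -10, -3, 0, 85], [0, 0, 0, 5, -3, 0, 85], [0, 0, 0, 19, -3, 0, 85], [0, 0, 0, 19, -3, 0, 85], [0, 0, 0, 19, -3, 0, 85]])

```text
t: 8.48
eef_pos: [0.5854, -0.2018, 0.0407]
tool_rot: [0.0, 0.997, 0.074, -0.0]
contact_force: [0.6, -0.6, 0.5]
gripper_width: 0.997
grasp_force: 0.0
```

jog_arm(motion=[[0, 0, 0, 0, 2, 0, 60], [0, 0, 0, 0, 3, 0, 50], [0, 0, 0, 0, 3, 0, 42], [0, 0, 0, 0, 3, 0, 38], [0, 0, 0, 0, 3, 0, 38], [0, 0, 0, 0, 3, 0, 38], [0, 0, 0, 0, 3, 0, 38], [0, 0, 0, 0, 3, 0, 38]], grip_force=25)

```text
t: 9.48
eef_pos: [0.5861, -0.2055, 0.0411]
tool_rot: [0.0, 0.997, 0.074, 0.0]
contact_force: [-0.7, -4.0, 0.8]
gripper_width: 0.443
grasp_force: 2.3
```

Run:
```python
from h import *
w,o,T=wrist();save(w,"w4.png");print(o["eef_pos"],o["contact_force"],o["gripper_width"]*85.4,o["grasp_force"])
```

```text
[ 0.58605502 -0.2054594   0.04108321] [-0.70918586 -3.99415403  0.78539201] 37.842049787259626 2.3004128923639655
```

View pics/w4.png

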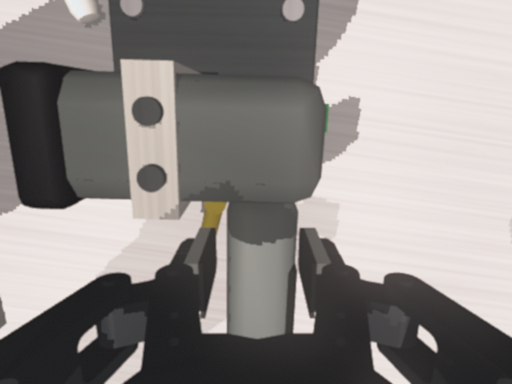

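Run:
```python
from h import *
np.set_printoptions(precision=1,suppress=True)
w,o,T=wrist();K=np.array(w["camera_matrix"]);C=np.linalg.inv(np.array(w["tool_from_camera"]))
print(K,np.array(w["tool_from_camera"])*1000)
def pj(p):
    c=C@[*(np.array(p)/1e3),1];u=K@c[:3];return u[:2]/u[2]
for x in(11,-11):
  for z in(0,-7,-13,-20,-30,-40): print(x,z,pj((x,-19,z)),pj((x,19,z)))
for n in("trigger_pad","scanner_grip"): print(n,bot.tip_of(n,w)[:2])
```

```text
[[331.5   0.  257. ]
 [  0.  331.5 188.1]
 [  0.    0.    1. ]] [[  -0.3 -965.2 -261.5   66.7]
 [1000.    -0.2   -0.7   -0.2]
 [   0.7 -261.5  965.2 -174.1]
 [   0.     0.     0.  1000. ]]
11 0 [223.1 203.2] [292.1 203.2]
11 -7 [221.8 207.2] [293.4 207.2]
11 -13 [220.6 210.9] [294.7 210.9]
11 -20 [219.1 215.6] [296.2 215.6]
11 -30 [216.7 222.9] [298.7 222.9]
11 -40 [213.9 231.3] [301.4 231.3]
-11 0 [224.1 240.1] [291.  240.1]
-11 -7 [222.9 245.4] [292.3 245.3]
-11 -13 [221.8 250.2] [293.4 250.2]
-11 -20 [220.4 256.3] [294.9 256.3]
-11 -30 [218.1 265.8] [297.2 265.8]
-11 -40 [215.6 276.6] [299.8 276.6]
trigger_pad []
scanner_grip [{'xy': [261.4, 261.5], 'score': 0.61}]
```

Projecting the pad edges, (215,228) and (215,272), puts the pad tips about 36 mm behind the nominal TCP. So the pads are closing above the trigger. I'll reopen, move back so the body stays clear of the head, and go about 27 mm lower.

jog_arm(motion=[[0, 0, 0, 0, 0, -10, 60], [0, 0, 0, -18, -3, -10, 85], [0, 0, 0, -18, -3, -10, 85], [0, 0, 0, -18, -3, -10, 85], [0, 0, 0, -18, -3, -10, 85], [0, 0, 0, -18, -4, 5, 85], [0, 0, 0, -18, -4, 15, 85], [0, 0, 0, -18, -4, 25, 85], [0, 0, 0, -18, -4, 28, 85], [0, 0, 0, -18, -4, 28, 85]])

```text
t: 10.92
eef_pos: [0.5675, -0.2035, 0.0127]
tool_rot: [-0.0, 0.997, 0.074, -0.0]
contact_force: [0.1, 0.8, 0.9]
gripper_width: 0.994
grasp_force: 0.0
```

jog_arm(motion=[[0, 0, 0, 0, 1, 0, 60], [0, 0, 0, 0, 1, 0, 50], [0, 0, 0, 0, 1, 0, 42], [0, 0, 0, 0, 1, 0, 38], [0, 0, 0, 0, 1, 0, 38], [0, 0, 0, 0, 1, 0, 38], [0, 0, 0, 0, 1, 0, 38], [0, 0, 0, 0, 1, 0, 38]], grip_force=25)

```text
t: 11.92
eef_pos: [0.5679, -0.2056, 0.0137]
tool_rot: [0.001, 0.997, 0.073, 0.0]
contact_force: [-2.8, -1.4, 6.4]
gripper_width: 0.493
grasp_force: 24.8
```

Run:
```python
from h import *
w,o,T=wrist();save(w,"w5.png");print(o["eef_pos"],o["contact_force"],o["gripper_width"]*85.4,o["grasp_force"])
```

```text
[ 0.5679314  -0.20563797  0.01369813] [-2.83218917 -1.36751716  6.42725708] 42.098180099834686 24.840644001960754
```

View pics/w5.png

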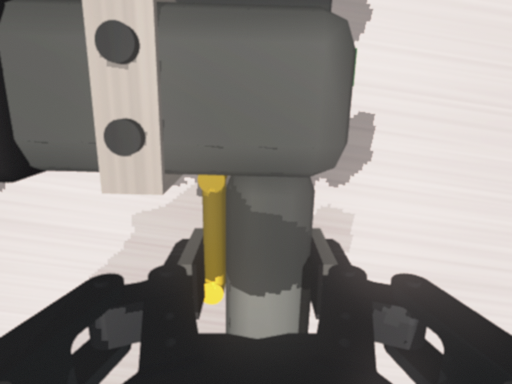

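The trigger is squeezed home: it lies parallel to the grip, the opening is 42 mm and the pad force is 25 N. Release, rise and move behind the rack.

jog_arm(motion=[[0, 0, 0, 0, 0, 0, 60], [0, 0, 0, 0, 0, 0, 85], [0, 0, 0, 0, -2, 0, 85], [0, 0, 0, 0, -2, 0, 85], [0, 0, 0, 0, -2, 0, 85], [0, 0, 0, 0, -2, -40, 85], [0, 0, 0, 0, -2, -90, 85], [0, 0, 0, 0, -2, -150, 85], [0, 0, 0, 0, -2, -190, 85], [0, 0, 0, 0, -2, -190, 85]])

```text
t: 13.22
eef_pos: [0.5694, -0.2036, 0.2064]
tool_rot: [0.001, 0.997, 0.074, 0.003]
contact_force: [0.7, 0.6, -0.2]
gripper_width: 0.996
grasp_force: 0.0
```

jog_arm(motion=[[0, 0, 0, -69, -268, 0, 55], [0, 0, 0, -69, -268, 0, 55], [0, 0, 0, -69, -268, 0, 55], [0, 0, 0, -69, -268, 0, 55], [0, 0, 0, -69, -268, 0, 55], [0, 0, 0, -69, -268, 0, 55], [0, 0, 0, -69, -268, 0, 55], [0, 0, 0, -69, -268, 0, 55]])

```text
t: 14.22
eef_pos: [0.4601, 0.0511, 0.2027]
tool_rot: [0.0, 0.997, 0.073, -0.0]
contact_force: [-1.0, 0.2, -0.4]
gripper_width: 0.643
grasp_force: 0.0
```

Run:
```python
from h import *
np.set_printoptions(precision=4,suppress=True)
w,o,T=wrist();save(w,"w6.png");print(T)
for n,z in dict(rack=.006,rack_face=.0285,stop_face=.03,carrier=0,trigger_pad=.062).items():
    for x in bot.tip_of(n,w)[:1]:
        p=atz(w,x["xy"],z);print(n,np.round(x["xy"],1),x["score"],p,"tool mm",1e3*(np.linalg.inv(T)@[*p,1])[:3])
```

```text
[[ 0.9895  0.1446  0.      0.4601]
 [ 0.1446 -0.9895 -0.0007  0.0511]
 [-0.0001  0.0007 -1.      0.2027]
 [ 0.      0.      0.      1.    ]]
rack [255.8  57.3] 0.66 [0.5669 0.0682 0.006 ] tool mm [108.1698  -1.6841 196.7395]
rack_face [261.9 106.6] 0.61 [0.5187 0.0549 0.0285] tool mm [ 58.5615   4.5713 174.2477]
trigger_pad [263.4 113. ] 0.51 [0.5139 0.0532 0.062 ] tool mm [ 53.5853   5.524  140.7487]
```

View pics/w6.png

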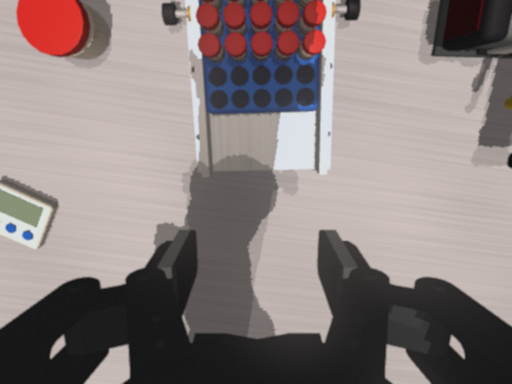

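Run:
```python
from h import *
np.set_printoptions(precision=4,suppress=True)
w,o,T=wrist();im=w["pixels"];g=im.astype(int)
for c in range(212,318,12): # last blue row
    b=(g[:160,c,2]>g[:160,c,0]+35)&(g[:160,c,2]>60);print(c,np.nonzero(b)[0].max(initial=0),end="; ")
print()
for r in (125,140,155): print(r,[ (c,int(g[r,c].sum()//3)) for c in list(range(190,216,2))+list(range(310,340,2))])
def tl(uv,z): return 1e3*(np.linalg.inv(T)@[*atz(w,uv,z),1])[:3]
for a,b,z in(((209,113),(319,110),.051),((212,172),(316,171),.006),((187,10),(199,172),.036),((336,10),(327,172),.036)):
    A,B=tl(a,z),tl(b,z);print(A,B,(B-A)[1]/((B-A)[0]+1e-9),(B-A)[0]/(B-A)[1])
```

```text
212 111; 224 112; 236 112; 248 111; 260 111; 272 111; 284 110; 296 110; 308 110; 
125 [(190, 183), (192, 182), (194, 187), (196, 224), (198, 224), (200, 168), (202, 159), (204, 159), (206, 155), (208, 99), (210, 98), (212, 151), (214, 154), (310, 226), (312, 226), (314, 223), (316, 156), (318, 94), (320, 113), (322, 214), (324, 226), (326, 226), (328, 226), (330, 227), (332, 216), (334, 182), (336, 182), (338, 182)]
140 [(190, 184), (192, 184), (194, 183), (196, 212), (198, 222), (200, 163), (202, 157), (204, 157), (206, 157), (208, 129), (210, 89), (212, 128), (214, 153), (310, 226), (312, 227), (314, 221), (316, 157), (318, 97), (320, 133), (322, 224), (324, 226), (326, 225), (328, 226), (330, 226), (332, 209), (334, 186), (336, 187), (338, 188)]
155 [(190, 182), (192, 182), (194, 183), (196, 188), (198, 221), (200, 165), (202, 151), (204, 151), (206, 152), (208, 142), (210, 94), (212, 103), (214, 149), (310, 226), (312, 226), (314, 218), (316, 120), (318, 98), (320, 164), (322, 224), (324, 225), (326, 225), (328, 225), (330, 225), (332, 197), (334, 187), (336, 185), (338, 185)]
[ 53.1389 -46.4811 151.8405] [ 55.9085  58.9415 151.8564] 38.06491266863066 0.026270912752232096
[-14.6376 -51.9589 196.8431] [-13.4957  66.976  196.8611] 104.1536426741445 0.00960120043283444
[146.0341 -65.5018 166.8329] [ -8.0522 -61.4446 166.8414] -0.026330333333313385 -37.97901026726769
[145.9693  73.0712 166.8539] [ -8.0828  73.1582 166.8618] -0.0005651366875179633 -1769.4834224945012
```

The rack is square in the carrier: its near top edge is at row ~111, columns 209–319, and the channel midline is near column 264. I'll descend behind it with the fingers 55 mm apart.

jog_arm(motion=[[0, 0, -0.015, 15, 6, 50, 55], [0, 0, -0.015, 15, 6, 100, 55], [0, 0, -0.015, 15, 6, 150, 55], [0, 0, -0.015, 15, 6, 190, 55], [0, 0, -0.015, 15, 6, 205, 55], [0, 0, -0.015, 15, 6, 212, 55], [0, 0, -0.015, 15, 6, 218, 55], [0, 0, -0.015, 15, 6, 218, 55], [0, 0, -0.015, 15, 6, 218, 55]])

```text
t: 15.7
eef_pos: [0.4761, 0.049, -0.0144]
tool_rot: [-0.0, 0.997, 0.081, 0.001]
contact_force: [-0.1, 0.4, 0.2]
gripper_width: 0.645
grasp_force: 0.0
```

Run:
```python
from h import *
np.set_printoptions(precision=4,suppress=True)
w,o,T=wrist();save(w,"w7.png");print(T,o["contact_force"],o["torque"],o["q"])
for n,z in dict(rack=.006,rack_face=.0285,stop_face=.03).items():
    for x in bot.tip_of(n,w)[:1]:
        p=atz(w,x["xy"],z);print(n,np.round(x["xy"],1),x["score"],p,"tool mm",1e3*(np.linalg.inv(T)@[*p,1])[:3])
```

```text
[[ 0.9867  0.1623  0.0013  0.4761]
 [ 0.1623 -0.9867  0.0006  0.049 ]
 [ 0.0014 -0.0003 -1.     -0.0144]
 [ 0.      0.      0.      1.    ]] [-0.1044  0.4248  0.2459] [ 0.0059  0.0225 -0.0107] [-0.7107  0.58    0.6034  2.2001 -0.6502  0.5401 -1.018 ]
rack [257.6  35. ] 0.58 [0.5677 0.0641 0.006 ] tool mm [ 92.8401  -0.0166 -20.2808]
rack_face [262.8 170.7] 0.69 [0.5144 0.0532 0.0285] tool mm [ 38.4922   2.0686 -42.8569]
stop_face [259.3 170. ] 0.45 [0.5148 0.0547 0.03  ] tool mm [ 39.1008   0.6437 -44.3556]
```

View pics/w7.png

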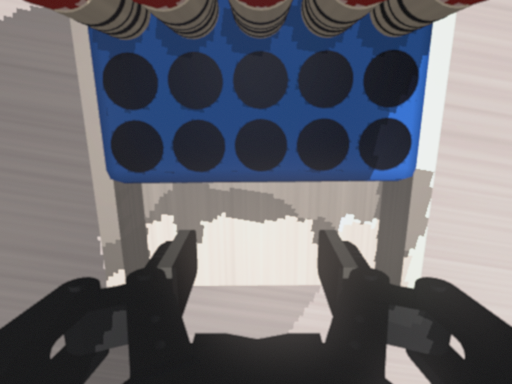

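The rack's near edge is at row ~180, columns 108–412, centred between the fingers. Start pushing slowly.

jog_arm(motion=[[0, 0, 0, 5, 0, 3, 55], [0, 0, 0, 12, 0, 5, 55], [0, 0, 0, 18, 0, 5, 55], [0, 0, 0, 22, 0, 5, 55], [0, 0, 0, 25, 0, 5, 55], [0, 0, 0, 28, 0, 5, 55], [0, 0, 0, 31, 0, 5, 55], [0, 0, 0, 35, 0, 5, 55], [0, 0, 0, 39, 0, 5, 55], [0, 0, 0, 43, 0, 5, 55]])

```text
t: 17.15
eef_pos: [0.5173, 0.0557, -0.0204]
tool_rot: [-0.0, 0.997, 0.081, -0.001]
contact_force: [-1.7, -0.2, -1.2]
gripper_width: 0.647
grasp_force: 1.1
```

jog_arm(motion=[[0, 0, 0, 4, 0, 0, 55], [0, 0, 0, 8, 0, 0, 55], [0, 0, 0, 12, 0, 0, 55], [0, 0, 0, 16, 0, 0, 55], [0, 0, 0, 20, 0, 0, 55], [0, 0, 0, 24, 0, 0, 55], [0, 0, 0, 27, 0, 0, 55], [0, 0, 0, 30, 0, 0, 55], [0, 0, 0, 30, 0, 0, 55]])

```text
t: 18.27
eef_pos: [0.5481, 0.0607, -0.02]
tool_rot: [0.0, 0.997, 0.081, 0.0]
contact_force: [-1.8, -0.0, -1.1]
gripper_width: 0.644
grasp_force: 0.6
```

Run:
```python
from h import *
np.set_printoptions(precision=4,suppress=True)
w,o,T=wrist();s=bot.read_camera("scene");print(T[:3],o["contact_force"],o["torque"])
for n,z in dict(rack=.006,rack_face=.0285,stop_face=.03).items():
  for p in(w,s):
    for x in bot.tip_of(n,p)[:1]:
        q=atz(p,x["xy"],z);print(n,np.round(x["xy"],1),x["score"],q,"tool mm",1e3*(np.linalg.inv(T)@[*q,1])[:3])
```

```text
[[ 0.9868  0.1621  0.0007  0.5481]
 [ 0.1621 -0.9868  0.      0.0607]
 [ 0.0007  0.0001 -1.     -0.02  ]] [-1.8287 -0.0363 -1.1278] [-0.0309  0.2484  0.0179]
rack [255.8  95.7] 0.56 [0.6149 0.0724 0.006 ] tool mm [ 67.8242  -0.7946 -25.9707]
rack [317.1 209.2] 0.66 [0.624 0.063 0.006] tool mm [ 75.2984  10.0275 -25.9641]
rack_face [258.  238.6] 0.64 [0.5593 0.0624 0.0285] tool mm [ 11.3253   0.127  -48.5118]
rack_face [306.5 187.9] 0.72 [0.5554 0.0696 0.0285] tool mm [  8.6476  -7.6411 -48.5146]
stop_face [331.5 117. ] 0.74 [0.37   0.3033 0.03  ] tool mm [-136.3937 -268.2925  -50.1497]
```

jog_arm(motion=[[0, 0, 0, 3, 0, 0, 55], [0, 0, 0, 6, 0, 0, 55], [0, 0, 0, 8, 0, 0, 55], [0, 0, 0, 10, 0, 0, 55], [0, 0, 0, 12, 0, 0, 55], [0, 0, 0, 12, 0, 0, 55]])

```text
t: 19.42
eef_pos: [0.5578, 0.0621, -0.0203]
tool_rot: [-0.0, 0.997, 0.081, -0.001]
contact_force: [-5.1, -1.2, 3.6]
gripper_width: 0.644
grasp_force: 2.6
```

jog_arm(motion=[[0, 0, 0, 1, 0, 0, 55], [0, 0, 0, 2, 0, 0, 55], [0, 0, 0, 3, 0, 0, 55], [0, 0, 0, 4, 0, 0, 55], [0, 0, 0, 4, 0, 0, 55]])

```text
t: 20.05
eef_pos: [0.5616, 0.0627, -0.0203]
tool_rot: [-0.0, 0.997, 0.081, -0.002]
contact_force: [-6.0, -1.4, 3.2]
gripper_width: 0.647
grasp_force: 2.8
```

jog_arm(motion=[[0, 0, 0, 1, 0, 0, 55], [0, 0, 0, 2, 0, 0, 55], [0, 0, 0, 3, 0, 0, 55], [0, 0, 0, 3, 0, 0, 55], [0, 0, 0, 3, 0, 0, 55]])

```text
t: 20.68
eef_pos: [0.5646, 0.0632, -0.0203]
tool_rot: [-0.0, 0.997, 0.081, -0.002]
contact_force: [-4.9, -0.2, 3.1]
gripper_width: 0.642
grasp_force: 2.7
```

Run:
```python
from h import *
np.set_printoptions(precision=4,suppress=True)
w,o,T=wrist();s=bot.read_camera("scene");t=bot.read_camera("top");o=bot.get_obs();print(o["eef_pos"],o["contact_force"],o["torque"])
for n,z in dict(rack=.006,rack_face=.0285,stop_face=.03).items():
  for k,p in zip("wst",(w,s,t)):
    for x in bot.tip_of(n,p)[:1]: print(n,k,np.round(x["xy"],1),round(x["score"],2),atz(p,x["xy"],z))
g=w["pixels"].astype(int)
print([(c,int(np.nonzero((g[:300,c,2]>g[:300,c,0]+35)&(g[:300,c,2]>60))[0].max(initial=0))) for c in range(205,320,15)])
```

```text
[ 0.5646  0.0632 -0.0203] [-5.407  -1.3604  3.1276] [-0.1976  0.98    0.046 ]
rack w [258.5  96.5] 0.88 [0.6314 0.0738 0.006 ]
rack s [322.1 208.2] 0.77 [0.6292 0.0778 0.006 ]
rack t [223.8 168.6] 0.7 [0.6269 0.0702 0.006 ]
rack_face w [257.7 233.7] 0.76 [0.5782 0.0654 0.0285]
rack_face s [307.3 194.2] 0.79 [0.575  0.0588 0.0285]
rack_face t [224.  177.6] 0.78 [0.5895 0.0685 0.0285]
stop_face s [335.3 217.4] 0.56 [0.6836 0.0821 0.03  ]
stop_face t [343.8 170. ] 0.72 [ 0.6056 -0.3985  0.03  ]
[(205, 255), (220, 255), (235, 254), (250, 253), (265, 253), (280, 254), (295, 255), (310, 255)]
```

jog_arm(motion=[[0, 0, 0, 1, 0, 0, 55], [0, 0, 0, 2, 0, 0, 55], [0, 0, 0, 2, 0, 0, 55], [0, 0, 0, 2, 0, 0, 55]])

```text
t: 21.78
eef_pos: [0.5666, 0.0636, -0.0203]
tool_rot: [-0.0, 0.997, 0.081, -0.002]
contact_force: [-5.0, -0.7, 2.8]
gripper_width: 0.645
grasp_force: 2.7
```

jog_arm(motion=[[0, 0, 0, 1, 0, 0, 55], [0, 0, 0, 2, 0, 0, 55], [0, 0, 0, 2, 0, 0, 55], [0, 0, 0, 2, 0, 0, 55]])

```text
t: 22.28
eef_pos: [0.5685, 0.0638, -0.0203]
tool_rot: [-0.0, 0.997, 0.081, -0.002]
contact_force: [-5.1, -0.7, 3.8]
gripper_width: 0.645
grasp_force: 2.7
```

jog_arm(motion=[[0, 0, 0, -1, 0, -2, 55], [0, 0, 0, -1, 0, -4, 55], [0, 0, 0, 0, 0, -4, 55], [0, 0, 0, 0, 0, -4, 55]])

```text
t: 22.78
eef_pos: [0.5699, 0.0644, -0.016]
tool_rot: [-0.0, 0.997, 0.081, -0.0]
contact_force: [-4.4, -0.3, 2.9]
gripper_width: 0.645
grasp_force: 2.4
```

jog_arm(motion=[[0, 0, 0, 1, 0, 0, 55], [0, 0, 0, 2, 0, 0, 55], [0, 0, 0, 2, 0, 0, 55], [0, 0, 0, 2, 0, 0, 55]])

```text
t: 23.28
eef_pos: [0.5713, 0.0645, -0.0161]
tool_rot: [-0.0, 0.997, 0.081, -0.001]
contact_force: [-5.1, -0.3, 4.2]
gripper_width: 0.642
grasp_force: 3.1
```

jog_arm(motion=[[0, 0, 0, 0, 0, 3, 55], [0, 0, 0, 0, 0, 6, 55], [0, 0, 0, 1, 0, 8, 55], [0, 0, 0, 2, 0, 8, 55], [0, 0, 0, 2, 0, 8, 55]])

```text
t: 23.9
eef_pos: [0.5743, 0.0648, -0.0242]
tool_rot: [0.0, 0.997, 0.081, 0.0]
contact_force: [-2.0, -0.8, -0.1]
gripper_width: 0.642
grasp_force: 1.9
```

Run:
```python
from h import *
np.set_printoptions(precision=4,suppress=True)
w,o,T=wrist();s=bot.read_camera("scene");t=bot.read_camera("top");o=bot.get_obs();print(o["eef_pos"],o["contact_force"],o["torque"])
for n,z in dict(rack=.006,rack_face=.0285,stop_face=.03).items():
  for k,p in zip("wst",(w,s,t)):
    for x in bot.tip_of(n,p)[:1]: print(n,k,np.round(x["xy"],1),round(x["score"],2),atz(p,x["xy"],z))
for k,p in zip("st",(s,t)): # yellow stop pixels near the expected place
    g=p["pixels"].astype(int);m=(g[...,0]>120)&(g[...,1]>90)&(g[...,2]<90)&(g[...,0]-g[...,2]>70)&(g[...,0]-g[...,1]<60)
    ys,xs=np.nonzero(m);q=np.array([atz(p,(a,b),.05) for a,b in zip(xs,ys)])
    i=(abs(q[:,0]-.7)<.06)&(abs(q[:,1]-.085)<.08);print(k,i.sum(),q[i].mean(0),q[i].min(0),q[i].max(0))
g=w["pixels"].astype(int)
print([(c,int(np.nonzero((g[:300,c,2]>g[:300,c,0]+35)&(g[:300,c,2]>60))[0].max(initial=0))) for c in range(205,320,15)])
```

```text
[ 0.5743  0.0648 -0.0241] [-2.767  -1.1119  0.5282] [-0.1878  0.5738 -0.0402]
rack w [257.   97.4] 0.91 [0.6405 0.076  0.006 ]
rack s [326.4 213.4] 0.81 [0.6505 0.0783 0.006 ]
rack t [224.9 166.2] 0.62 [0.6363 0.0656 0.006 ]
rack_face s [308.8 197.9] 0.79 [0.588  0.0551 0.0285]
rack_face t [225.3 173.6] 0.55 [0.6049 0.063  0.0285]
stop_face s [336.6 218.1] 0.6 [0.6874 0.084  0.03  ]
stop_face t [219.1 151.7] 0.5 [0.6911 0.0849 0.03  ]
s 21 [0.7049 0.0687 0.05  ] [0.6925 0.0358 0.05  ] [0.7105 0.1311 0.05  ]
t 27 [0.703  0.0817 0.05  ] [0.6923 0.0367 0.05  ] [0.713  0.1334 0.05  ]
[(205, 260), (220, 259), (235, 257), (250, 256), (265, 205), (280, 256), (295, 257), (310, 259)]
```

jog_arm(motion=[[0, 0, 0, 1, 0, 0, 55], [0, 0, 0, 2, 0, 0, 55], [0, 0, 0, 3, 0, 0, 55], [0, 0, 0, 3, 0, 0, 55]])

```text
t: 25.0
eef_pos: [0.5751, 0.0652, -0.0241]
tool_rot: [-0.0, 0.997, 0.081, -0.002]
contact_force: [-9.8, -1.2, 8.0]
gripper_width: 0.642
grasp_force: 4.8
```

jog_arm(motion=[[0, 0, 0, 1, 0, 0, 55], [0, 0, 0, 2, 0, 0, 55], [0, 0, 0, 3, 0, 0, 55], [0, 0, 0, 3, 0, 0, 55]])

```text
t: 25.5
eef_pos: [0.5758, 0.0653, -0.0242]
tool_rot: [-0.001, 0.997, 0.081, -0.004]
contact_force: [-15.8, -2.2, 15.3]
gripper_width: 0.642
grasp_force: 7.8
```

jog_arm(motion=[[0, 0, 0, 0, 0, -1, 55], [0, 0, 0, 0, 0, -2, 55], [0, 0, 0, 0, 0, -2, 55]])

```text
t: 25.88
eef_pos: [0.5781, 0.0656, -0.023]
tool_rot: [0.0, 0.997, 0.081, -0.002]
contact_force: [-5.4, -1.1, -3.5]
gripper_width: 0.647
grasp_force: 2.8
```

Run:
```python
from h import *
np.set_printoptions(precision=4,suppress=True)
w,o,T=wrist();print(T[:3],o["contact_force"],o["torque"],o["joint_torque"],o["q"])
for n,z in dict(rack=.006,rack_face=.0285).items():
    for x in bot.tip_of(n,w)[:1]: print(n,np.round(x["xy"],1),round(x["score"],2),atz(w,x["xy"],z))
g=w["pixels"].astype(int)
print([(c,int(np.nonzero((g[:300,c,2]>g[:300,c,0]+35)&(g[:300,c,2]>60))[0].max(initial=0))) for c in range(205,320,15)])
```

```text
[[ 0.9867  0.1624 -0.0037  0.5781]
 [ 0.1624 -0.9867 -0.0006  0.0656]
 [-0.0037  0.     -1.     -0.023 ]] [-5.4061 -1.1236 -3.533 ] [-0.5217  1.1828  0.0538] [ -0.8619 -57.5029  12.7684 -20.4056  -0.8294  -1.3536  -0.0645] [-0.6641  0.717   0.6045  1.9569 -0.6437  0.6718 -1.0592]
rack [258.2  98.8] 0.88 [0.6439 0.0762 0.006 ]
rack_face [261.2 239.5] 0.86 [0.5906 0.0662 0.0285]
[(205, 259), (220, 259), (235, 257), (250, 256), (265, 205), (280, 256), (295, 257), (310, 259)]
```

Raising slightly freed a downward friction lock, so the extra force was friction and not the plate. I'll advance with slight lifts.

jog_arm(motion=[[0, 0, 0, 1, 0, 0, 55], [0, 0, 0, 2, 0, 0, 55], [0, 0, 0, 2, 0, 0, 55], [0, 0, 0, 2, 0, 0, 55]])

```text
t: 26.52
eef_pos: [0.5793, 0.0658, -0.0233]
tool_rot: [0.0, 0.997, 0.082, -0.003]
contact_force: [-7.7, -2.3, -2.3]
gripper_width: 0.644
grasp_force: 3.3
```

jog_arm(motion=[[0, 0, 0, 1, 0, -0.5, 55], [0, 0, 0, 2, 0, -1, 55], [0, 0, 0, 2, 0, -1, 55], [0, 0, 0, 2, 0, -1, 55]])

```text
t: 27.02
eef_pos: [0.5805, 0.0659, -0.0226]
tool_rot: [0.0, 0.997, 0.082, -0.003]
contact_force: [-6.8, -2.4, -4.1]
gripper_width: 0.641
grasp_force: 4.1
```

jog_arm(motion=[[0, 0, 0, 1, 0, 0, 55], [0, 0, 0, 2, 0, 0, 55], [0, 0, 0, 2, 0, 0, 55], [0, 0, 0, 2, 0, 0, 55]])

```text
t: 27.52
eef_pos: [0.5817, 0.0662, -0.0228]
tool_rot: [0.0, 0.997, 0.082, -0.004]
contact_force: [-9.1, -2.3, -3.5]
gripper_width: 0.646
grasp_force: 4.5
```

jog_arm(motion=[[0, 0, 0, 1, 0, 0, 55], [0, 0, 0, 2, 0, 0, 55], [0, 0, 0, 2, 0, 0, 55], [0, 0, 0, 2, 0, 0, 55]])

```text
t: 28.02
eef_pos: [0.5829, 0.0663, -0.023]
tool_rot: [0.0, 0.997, 0.082, -0.005]
contact_force: [-10.9, -2.9, -2.7]
gripper_width: 0.644
grasp_force: 5.4
```

Run:
```python
from h import *
np.set_printoptions(precision=4,suppress=True)
w,o,T=wrist();s=bot.read_camera("scene");t=bot.read_camera("top");o=bot.get_obs();print(o["eef_pos"],o["contact_force"],o["torque"],o["grasp_force"])
for n,z in dict(rack=.006,rack_face=.0285,stop_face=.03).items():
  for k,p in zip("wst",(w,s,t)):
    for x in bot.tip_of(n,p)[:1]: print(n,k,np.round(x["xy"],1),round(x["score"],2),atz(p,x["xy"],z))
for k,p in zip("st",(s,t)):
    g=p["pixels"].astype(int);m=(g[...,0]>120)&(g[...,1]>90)&(g[...,2]<90)&(g[...,0]-g[...,2]>70)&(g[...,0]-g[...,1]<60)
    ys,xs=np.nonzero(m);q=np.array([atz(p,(a,b),.05) for a,b in zip(xs,ys)])
    i=(abs(q[:,0]-.7)<.06)&(abs(q[:,1]-.085)<.08);print(k,i.sum(),q[i].mean(0))
g=w["pixels"].astype(int)
print([(c,int(np.nonzero((g[:300,c,2]>g[:300,c,0]+35)&(g[:300,c,2]>60))[0].max(initial=0))) for c in range(205,320,15)])
```

```text
[ 0.5829  0.0664 -0.023 ] [-11.2583  -3.0769  -2.9581] [-0.8085  2.1468  0.2399] 5.43329369276762
rack w [260.4  96.1] 0.97 [0.6501 0.0762 0.006 ]
rack s [326.1 215.5] 0.63 [0.6558 0.0732 0.006 ]
rack t [220.  160.1] 0.91 [0.661  0.0843 0.006 ]
rack_face w [261.3 242.3] 0.93 [0.5946 0.0668 0.0285]
rack_face t [223.  174.2] 0.81 [0.6028 0.072  0.0285]
stop_face s [337.7 219.4] 0.51 [0.6925 0.0841 0.03  ]
stop_face t [179.4 191.4] 0.49 [0.5406 0.2428 0.03  ]
s 6 [0.7139 0.0635 0.05  ]
t 22 [0.7114 0.0794 0.05  ]
[(205, 260), (220, 259), (235, 257), (250, 256), (265, 205), (280, 256), (295, 257), (310, 259)]
```

The plate has yielded about 8 mm, and a push of 11.6 N less about 2 N drag gives roughly 10 N on the plate. Hold, check and hand in.

jog_arm(motion=[[0, 0, 0, 0, 0, 0, 55], [0, 0, 0, 0, 0, 0, 55], [0, 0, 0, 0, 0, 0, 55], [0, 0, 0, 0, 0, 0, 55], [0, 0, 0, 0, 0, 0, 55], [0, 0, 0, 0, 0, 0, 55], [0, 0, 0, 0, 0, 0, 55], [0, 0, 0, 0, 0, 0, 55]])

```text
t: 29.62
eef_pos: [0.583, 0.0664, -0.023]
tool_rot: [0.0, 0.997, 0.082, -0.005]
contact_force: [-10.9, -3.5, -2.4]
gripper_width: 0.641
grasp_force: 5.4
```

Run:
```python
from station import bot
o=bot.get_obs();f=o["contact_force"];print(o["t"],o["eef_pos"],f)
if 7<-f[0]<14: print(bot.hand_in())
```

```text
29.625 [ 0.58298019  0.06639571 -0.02296058] [-10.92744747  -3.48418107  -2.44249404]
the job is handed in; nothing more can be done
None
```

The trigger was squeezed home and released. I handed in at 29.6 s with the arm still pushing the rack against the stop plate at about 11 N, an estimated 9–10 N on the plate itself; the hand-in returned no verdict.

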